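Purge two gas lines from the remotes

ROBOT

A 7-joint arm with a two-finger parallel gripper is mounted at the origin on the work surface. World frame = base frame: x ahead of the robot, y to its left, z up, the work surface at z = 0. Lengths are in mm, angles in rad, forces in N, time in s.
With the tool pointing down it reaches from about 400 to 875 mm from the base axis. Payload 4.4 kg.
Tool frame: the origin (TCP) lies at the very end of the fingers, on their centre line; the grasp point (between the pads) lies 19 mm behind it; z points along the fingers, y is the line along which they close (so a half turn about z gives the same grasp; the last joint's range is limited). The gripper opens to 85 mm and grips with 20 to 120 N. Pads are 22 mm wide; open, the fingers measure 114 mm over their backs; the gripper's body (76 mm by 85 mm) begins 54 mm behind the grasp point. The pads swing forward as they close: fully open they stand 13 mm farther back than shut.
Start: joints at [1.253, 0.628, 0.038, 1.517, -0.027, 0.996, -0.02], TCP at [161.973, -629.51, 231.313] pointing down, gripper open.
Joint ranges: [-3.06, 3.06], [-0.37, 2.12], [-1.25, 1.32], [0.18, 2.47], [-1.1, 4.24], [0.23, 1.98], [-2.94, 2.94]. Speed limits (rad/s): [2.57, 2.57, 3.14, 3.14, 3.14, 3.14, 3.14].

INTERFACE

Orientations are given as [roll, pitch, yaw] about the fixed x, y, z axes, in that order (R = Rz(yaw) Ry(pitch) Rx(roll)).
In Python, from cell import sensors, get_image, camera_params, order gives the robot as it stands.
- The arm moves only by the shell command python3 -m inch 'ROWS' [OPENING]. ROWS is JSON, a list that holds one entry, the list of rows, each a list of 4 numbers: the shift along the tool's x, y, z in cm, then the turn about the tool's z in degrees. A call has 1 to 8 rows; each row is the pose to reach, as a shift and turn from the pose commanded when the call began, along the tool's axes at that moment; what a row does not reach only later rows make up. A row lasts 1/12 s, in which the tool goes at most 41.7 mm and 7.16 degrees, less where a joint would pass 70% of its speed; a pose out of reach is approached as far as the arm can. A call with a gripper value outside its range is refused whole. OPENING is the finger opening in cm, from 0 to 8.54, set as the call begins (- or left out, the last holds). The fingers move at their own pace and stop on an object; the grip force is fixed at half the most. Time passes only in rows, so rows that repeat a pose let the fingers close. It gives the time, the measured TCP pose, the force, the opening and the grip force at its end, in the units of the state.
- sensors.read_state(): the state, without advancing time (a new reading comes with each control period).
- get_image(name): name is "scene" or "top"; returns the picture (420x560x3 uint8, blue, green, red); there is no depth.
- camera_params(name): a dict with "mtx" (3x3 intrinsics, pixels), "rvec" (rotation vector, rad) and "tvec" (3), from world to camera coordinates, as OpenCV has them. Camera axes: x right, y down, z forward; pixel columns grow to the right and rows downward; lengths in mm; the calibration is good to about 2 mm. A picture is of the moment at which its call begins. camera_params takes no time and is no camera call.
- order.finish_job(): hands the job in; it is judged then, once.
The state is a dict: "clock": time; "qpos": joint angles; "qd": joint speeds; "tau": joint torques, N m; "eef_pos": TCP position; "tool_rot": TCP orientation; "force": force on the tool from outside, world axes, zero at the start; "torque": the same for the moment, N m; "width": finger opening in mm; "gripper_force": force on a finger pad.
Only numpy, scipy, OpenCV 4.12 (cv2) and the standard library are available. Lean on these libraries where they do the work, as an engineer would, in place of code of your own. Each camera call takes 0.05 s, during which the arm holds its last target. There are 200 camera calls.

TASK

Purge the two shielding-gas lines before welding: with the fingertips gently press the yellow remote's button all the way down, keep it down for about a second and let it come up, then do the same with the green one, and withdraw. Do not touch the red or the blue remote, do not lift or shift the boxes, and leave everything else on the bench undisturbed.

Things in the scene. Friction and masses are not known exactly. Their poses are not given: they have to be found in the camera images.
- yellow_remote: loose wireless remote box with a yellow push button in its top and a yellow band round its sides; grey housing 70 x 70 mm on a 72 x 72 mm rubber foot, 0.4 to 0.8 kg, standing on the bench. Origin: centre of its underside, z up. Housing top at 42 mm, black round collar 48 mm across up to 48 mm, button 34 mm across in the middle, its top at 62 mm when up and 54 mm when fully down.
- green_remote: loose wireless remote box with a green push button in its top and a green band round its sides; grey housing 70 x 70 mm on a 72 x 72 mm rubber foot, 0.4 to 0.8 kg, standing on the bench. Origin: centre of its underside, z up. Housing top at 42 mm, black round collar 48 mm across up to 48 mm, button 34 mm across in the middle, its top at 62 mm when up and 54 mm when fully down.
- red_remote: loose wireless remote box with a red push button in its top and a red band round its sides; grey housing 70 x 70 mm on a 72 x 72 mm rubber foot, 0.4 to 0.8 kg, standing on the bench. Origin: centre of its underside, z up. Housing top at 42 mm, black round collar 48 mm across up to 48 mm, button 34 mm across in the middle, its top at 62 mm when up and 54 mm when fully down.
- blue_remote: loose wireless remote box with a blue push button in its top and a blue band round its sides; grey housing 70 x 70 mm on a 72 x 72 mm rubber foot, 0.4 to 0.8 kg, standing on the bench. Origin: centre of its underside, z up. Housing top at 42 mm, black round collar 48 mm across up to 48 mm, button 34 mm across in the middle, its top at 62 mm when up and 54 mm when fully down.
- yellow_top (a point): centre of the top face of the yellow button (moves down with it), z up
- green_top (a point): centre of the top face of the green button (moves down with it), z up
- yellow_button (a joint): how far the yellow button is pressed down, m: 0 up, 0.008 fully down. Sprung: about 1.8 N starts it, 6 N brings it fully down, and it comes up by itself when let go
- green_button (a joint): how far the green button is pressed down, m: 0 up, 0.008 fully down. Sprung: about 1.8 N starts it, 6 N brings it fully down, and it comes up by itself when let go
- red_button (a joint): how far the red button is pressed down, m: 0 up, 0.008 fully down. Sprung: about 1.8 N starts it, 6 N brings it fully down, and it comes up by itself when let go
- blue_button (a joint): how far the blue button is pressed down, m: 0 up, 0.008 fully down. Sprung: about 1.8 N starts it, 6 N brings it fully down, and it comes up by itself when let go
- magnet: small dark steel welding magnet, 44 x 18 x 44 mm high, standing loose between the remotes; origin centre of underside
- coupon: welded T-shaped practice piece of dark steel, plate 100 x 70 mm, 56 mm high, loose; origin centre of underside
- can: aluminium spray can, 60 mm across, 150 mm high, standing loose behind the remotes; origin centre of underside
- brush: brush lying loose behind the remotes; origin centre of underside, long axis x
- hammer: hammer lying loose behind the remotes; origin on its underside, long axis x, handle to -x
- wrench: wrench lying loose on the robot's side of the remotes; origin on its underside, long axis x
Not all that is in view belongs to the job. Leave any purple look-alike of the green_remote alone.

How it is judged:
By the outcome, as a careful person would: the job done as asked, in the order asked, and still so for the second after the job is handed in, with the robot touching nothing.
It also fails if it takes over 48 s, if anything falls off the work surface, if the arm or the gripper's body presses on something with over 40 N, if the wrist force passes 120 N, or if a joint passes its speed limit or range.

## Working session

There is one attempt and no reset: what is moved stays moved. The work goes in short steps, Python scripts to look and compute and a shell command to move; the robot and the scene stay as the last step left them, time stands still between calls to the robot, and variables do not carry over. Pictures are saved under pics/ and viewed, at most 10 in all, crops included, and the job is handed in when it is done.

```bash
mkdir -p pics; python3 - <<'E'
from cell import sensors,get_image,camera_params
import cv2
for n in("scene","top"):
    im=get_image(n);cv2.imwrite(f"pics/{n}0.png",im)
    p=camera_params(n);print(n,p)
s=sensors.read_state();print({k:s[k] for k in("clock","eef_pos","tool_rot","force","width")})
E
```

```text
scene {'mtx': array([[437.09171491,   0.        , 277.38315908],
       [  0.        , 437.09171491, 217.33955107],
       [  0.        ,   0.        ,   1.        ]]), 'rvec': array([ 1.34320886,  2.26735518, -0.85051187]), 'tvec': array([ 264.70686056, -326.34218348, 1321.57321258])}
top {'mtx': array([[426.56436326,   0.        , 279.4668645 ],
       [  0.        , 426.56436326, 213.79901026],
       [  0.        ,   0.        ,   1.        ]]), 'rvec': array([ 2.1081961 , -2.16553871,  0.17811414]), 'tvec': array([  28.48145879,  546.27736272, 1060.36189938])}
{'clock': 0.1, 'eef_pos': array([ 161.82799001, -628.93776611,  230.46059188]), 'tool_rot': array([-3.13984462e+00,  2.49286549e-05,  2.51812182e-01]), 'force': array([0.53666585, 0.44850115, 0.46269576]), 'width': 85.38238733391339}
```

View pics/top0.png

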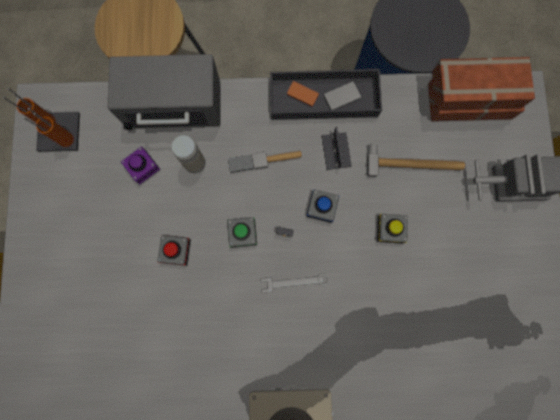

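View pics/scene0.png

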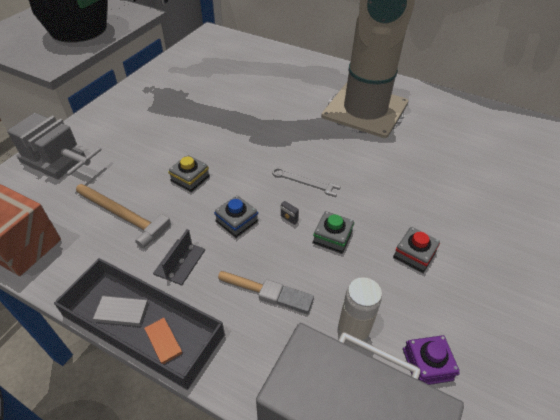

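The top view shows yellow at about (396,227), green (241,231), blue (323,204), red (172,249) and the purple decoy (138,161). In the scene view they are yellow (187,163), green (335,223), blue (235,207), red (421,240) and purple (435,350).

```bash
cat > h.py <<'E'
import cv2,numpy as np
from cell import sensors,get_image,camera_params
def ray(n,uv,z):
    p=camera_params(n);R=cv2.Rodrigues(p['rvec'])[0];t=np.array(p['tvec']).ravel()
    d=R.T@np.linalg.inv(p['mtx'])@np.array([*uv,1.]);c=-R.T@t
    return (c+d*(z-c[2])/d[2]).round(1)
def proj(n,X):
    p=camera_params(n);return cv2.projectPoints(np.array([X],float),p['rvec'],p['tvec'],p['mtx'],None)[0].ravel().round(1)
E
python3 - <<'E'
from h import *
ims={n:cv2.imread(f"pics/{n}0.png") for n in("scene","top")}
rng={'yellow':(22,35),'green':(45,75)}
rois={('yellow','top'):(396,227),('green','top'):(241,231),('yellow','scene'):(187,163),('green','scene'):(335,223)}
tiles=[]
for (c,n),(u,v) in rois.items():
    im=ims[n];cr=im[v-25:v+25,u-33:u+33]
    tiles.append(cv2.resize(cr,(396,300),interpolation=cv2.INTER_CUBIC))
    h=cv2.cvtColor(im,cv2.COLOR_BGR2HSV);m=cv2.inRange(h,(rng[c][0],130,60),(rng[c][1],255,255))
    k,l,st,ce=cv2.connectedComponentsWithStats(m)
    for i in range(1,k):
        if st[i,4]>25: print(c,n,ce[i].round(1),st[i],ray(n,ce[i],58))
cv2.imwrite("pics/c.png",np.vstack([np.hstack(tiles[:2]),np.hstack(tiles[2:])]))
print(proj("top",(162,-629,231)),proj("scene",(162,-629,231)))
for n,uv in(('blue',(323,204)),('red',(172,249)),('magnet',(284,232))):print(n,ray('top',uv,55))
for uv in((320,280),(266,285)):print('wrench',ray('top',uv,5))
E
```

```text
yellow top [395.5 226.5] [389 220  14  14 163] [ 503.8 -280.7   58. ]
green top [240.4 230.2] [234 224  13  13 126] [505.2 114.4  58. ]
yellow scene [186.8 162.7] [180 157  14  12 143] [ 507.2 -278.3   58. ]
yellow scene [189.9 176.8] [170 168  38  17  75] [ 544.4 -241.8   58. ]
green scene [334.7 221.5] [328 215  15  14 164] [506.8 114.4  58. ]
[602.7 378.2] [150.3   6.6]
blue [567.7 -99.   55. ]
red [462.2 288.3  55. ]
magnet [497.9   3.6  55. ]
wrench [374.9 -87.8   5. ]
wrench [365.8  53.9   5. ]
```

View pics/c.png

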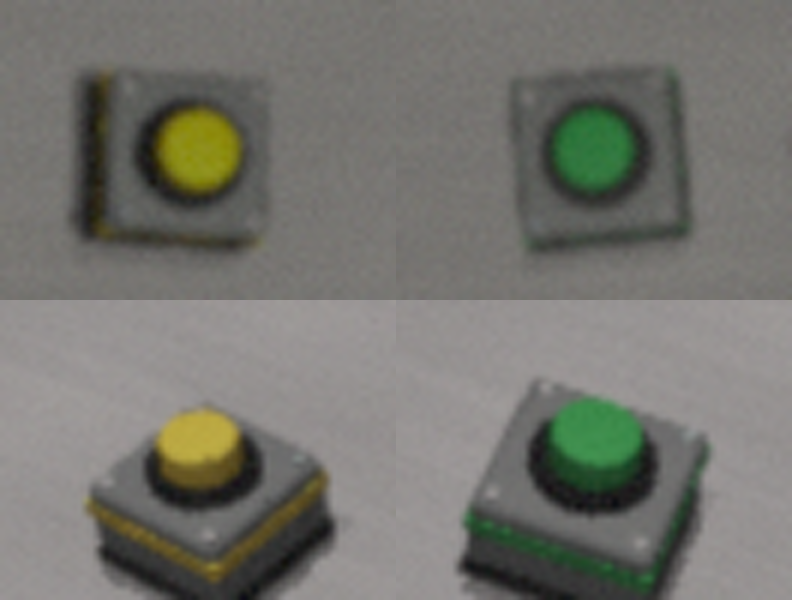

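The close crop confirms both choices: grey boxes with yellow and green buttons and bands (green is not the purple look-alike). Both cameras agree to within 4 mm. Yellow is at about (505,-280) and green at (506,114).

```bash
python3 -m inch '[[[3,-1.8,0,0],[6,-3.6,0,0],[9,-5.4,0,0],[12,-7.2,0,0],[15,-9,0,0],[18,-10.8,0,0],[21,-12.6,0,0],[24,-14.4,0,0]]]' 0; python3 -m inch '[[[3,-1.8,0,0],[6,-3.6,0,0],[9,-5.4,1,0],[12,-7.2,3,0],[15,-9,5,0],[17,-10.4,7,0],[17.9,-10.85,8,0],[17.9,-10.85,8,0]]]'
```

```text
clock: 0.77
eef_pos: [359.3, -428.7, 231.1]
tool_rot: [-3.141, 0.0, 0.252]
force: [0.2, -0.1, 0.1]
width: -0.2
gripper_force: 0.0
clock: 1.43
eef_pos: [505.4, -276.9, 148.7]
tool_rot: [-3.137, 0.002, 0.257]
force: [-1.0, -1.0, 1.2]
width: -0.0
gripper_force: 0.0
```

```bash
python3 -m inch '[[[0,0.2,1.5,0],[0,0.2,3,0],[-0.05,0.3,4.5,0],[-0.05,0.3,6,0],[-0.05,0.3,7,0],[-0.05,0.3,7,0],[-0.05,0.3,7,0],[-0.05,0.3,7,0]]]'; python3 - <<'E'
from h import *
a=[]
for n,(u,v) in(('scene',(187,155)),('top',(396,227))):
    im=get_image(n);a.append(cv2.resize(im[v-45:v+45,u-40:u+40],(400,450),interpolation=cv2.INTER_CUBIC))
cv2.imwrite('pics/y1.png',np.hstack(a))
E
```

```text
clock: 2.1
eef_pos: [505.3, -284.7, 82.3]
tool_rot: [3.14, -0.001, 0.251]
force: [0.1, 0.4, 0.8]
width: -0.0
gripper_force: 0.0
```

View pics/y1.png

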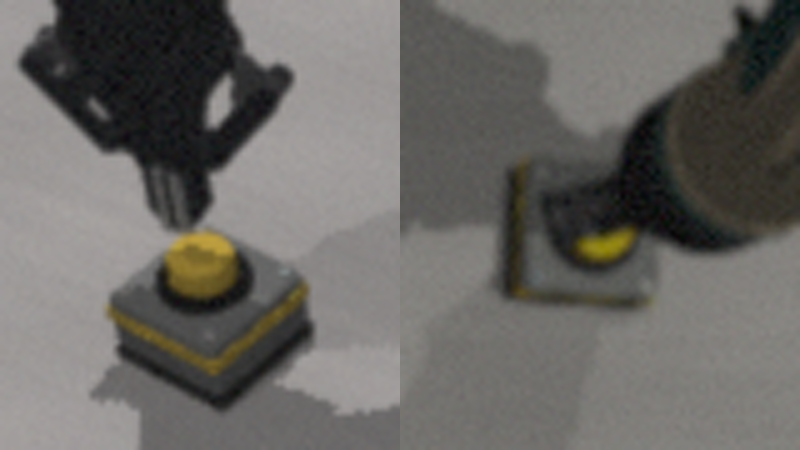

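The fingertips sit about 20 mm above the yellow button, at crop pixel (175,225) in the scene half, and a little to the -y side of it. I'll shift +4 mm in y and descend to just above contact.

```bash
python3 -m inch '[[[0.1,-0.4,0,0],[0.1,-0.4,0.5,0],[0.1,-0.4,1,0],[0.1,-0.4,1.5,0],[0.1,-0.4,1.7,0],[0.1,-0.4,1.7,0],[0.1,-0.4,1.7,0],[0.1,-0.4,1.7,0]]]'
```

```text
clock: 2.87
eef_pos: [505.1, -279.6, 64.3]
tool_rot: [3.142, -0.0, 0.252]
force: [0.7, -0.1, 0.1]
width: -0.2
gripper_force: 0.0
```

```bash
python3 -m inch '[[[0,0,0.1,0],[0,0,0.2,0],[0,0,0.3,0],[0,0,0.4,0],[0,0,0.5,0],[0,0,0.6,0],[0,0,0.7,0],[0,0,0.7,0]]]'
```

```text
clock: 3.53
eef_pos: [505.3, -279.6, 57.4]
tool_rot: [3.141, -0.0, 0.252]
force: [-1.1, -0.1, 4.6]
width: 0.2
gripper_force: 2.1
```

```bash
python3 -m inch '[[[0,0,0.1,0],[0,0,0.2,0],[0,0,0.3,0],[0,0,0.35,0],[0,0,0.4,0],[0,0,0.4,0],[0,0,0.4,0],[0,0,0.4,0]]]'
```

```text
clock: 4.2
eef_pos: [505.3, -279.6, 54.0]
tool_rot: [3.141, -0.0, 0.252]
force: [-0.9, 1.4, 9.1]
width: -0.1
gripper_force: 5.0
```

```bash
python3 -m inch '[[[0,0,0.05,0],[0,0,0.05,0],[0,0,0.05,0],[0,0,0.05,0],[0,0,0.05,0],[0,0,0.05,0],[0,0,0.05,0],[0,0,0.05,0]]]'
```

```text
clock: 4.87
eef_pos: [505.3, -279.6, 54.0]
tool_rot: [3.141, -0.001, 0.252]
force: [-2.2, 1.4, 13.1]
width: 0.0
gripper_force: 6.8
```

The button is on its stop: the position stays the same while the force rises. I'll hold briefly, then release and lift.

```bash
python3 -m inch '[[[0,0,0,0],[0,0,0,0],[0,0,-0.4,0],[0,0,-0.8,0],[0,0,-1.2,0],[0,0,-3,0],[0,0,-6,0],[0,0,-9,0]]]'; python3 -m inch '[[[0.6,-2.5,-1,0],[1.4,-5.5,-1,0],[2.3,-9,-1,0],[3.2,-12.5,-1,0],[4.1,-16,-1,0],[5,-19.5,-1,0],[5.9,-23,-1,0],[6.8,-26.3,-1,0]]]'
```

```text
clock: 5.53
eef_pos: [503.8, -278.8, 142.4]
tool_rot: [-3.139, 0.003, 0.252]
force: [0.0, -0.3, 0.3]
width: 0.1
gripper_force: 0.0
clock: 6.2
eef_pos: [504.6, -5.7, 152.5]
tool_rot: [-3.141, 0.001, 0.252]
force: [0.6, -0.0, -1.3]
width: 0.2
gripper_force: 0.0
```

```bash
python3 -m inch '[[[0.8,-3,0,0],[1.6,-6,0,0],[2.3,-9,0,0],[2.9,-11,0,0],[3.1,-11.8,0,0],[3.1,-11.8,0,0],[3.1,-11.8,0,0],[3.1,-11.8,0,0]]]'
```

```text
clock: 6.87
eef_pos: [506.0, 111.8, 152.7]
tool_rot: [3.14, 0.001, 0.249]
force: [0.6, 0.2, 0.3]
width: 0.3
gripper_force: 0.0
```

Next I'll check that yellow came up, and descend to green with a +2 mm y correction.

```bash
python3 -m inch '[[[0.05,-0.2,1.5,0],[0.05,-0.2,3,0],[0.05,-0.2,4.5,0],[0.05,-0.2,6,0],[0.05,-0.2,7,0],[0.05,-0.2,7,0],[0.05,-0.2,7,0],[0.05,-0.2,7,0]]]'; python3 - <<'E'
from h import *
a=[]
for n,(u,v) in(('scene',(335,213)),('scene',(187,163))):
    im=get_image(n);a.append(cv2.resize(im[v-45:v+45,u-40:u+40],(400,450),interpolation=cv2.INTER_CUBIC))
cv2.imwrite('pics/g1.png',np.hstack(a))
E
```

```text
clock: 7.53
eef_pos: [506.6, 115.6, 83.4]
tool_rot: [3.141, -0.001, 0.251]
force: [0.2, 0.2, 0.2]
width: -0.2
gripper_force: 0.0
```

View pics/g1.png

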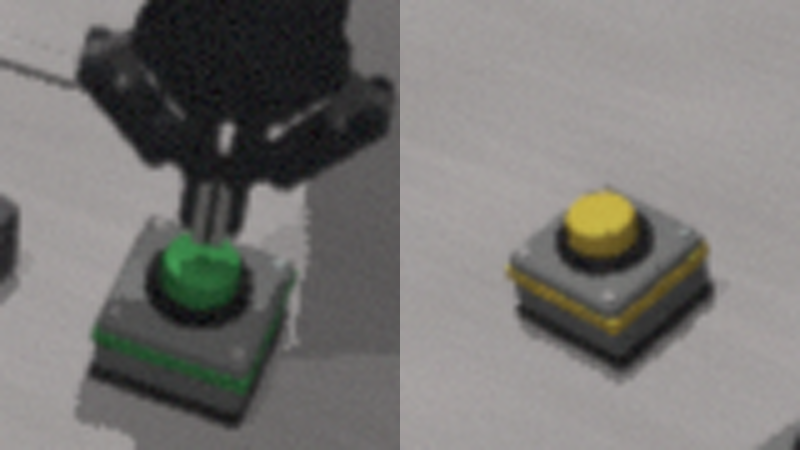

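The fingertips are centred above the green button, at crop pixel (210,240). Yellow is up again and its box has not moved.

```bash
python3 -m inch '[[[0,0.1,0.5,0],[0,0.1,1,0],[0,0.1,1.5,0],[0,0.1,1.8,0],[0,0.1,1.9,0],[0,0.1,2.1,0],[0,0.1,2.2,0],[0,0.1,2.2,0]]]'; python3 -m inch '[[[0,0,0.1,0],[0,0,0.2,0],[0,0,0.3,0],[0,0,0.4,0],[0,0,0.4,0]]]'
```

```text
clock: 8.3
eef_pos: [506.1, 115.2, 60.8]
tool_rot: [-3.142, 0.0, 0.252]
force: [-0.7, -0.0, 3.1]
width: 0.1
gripper_force: 1.2
clock: 8.72
eef_pos: [506.1, 115.2, 56.8]
tool_rot: [-3.142, 0.0, 0.252]
force: [-1.8, 0.3, 5.0]
width: -0.1
gripper_force: 2.2
```

```bash
python3 -m inch '[[[0,0,0.1,0],[0,0,0.2,0],[0,0,0.3,0],[0,0,0.35,0],[0,0,0.4,0],[0,0,0.4,0],[0,0,0.4,0],[0,0,0.4,0]]]'
```

```text
clock: 9.38
eef_pos: [506.2, 115.3, 53.9]
tool_rot: [-3.141, -0.0, 0.252]
force: [-4.9, 0.2, 15.6]
width: 0.1
gripper_force: 8.0
```

```bash
python3 -m inch '[[[0,0,0,0],[0,0,0,0],[0,0,0,0],[0,0,0,0],[0,0,0,0],[0,0,0,0],[0,0,0,0]]]'; python3 -m inch '[[[0,0,-0.4,0],[0,0,-0.8,0],[0,0,-1.2,0],[0,0,-3,0],[0,0,-6,0],[0,0,-9,0],[0,0,-12,0],[0,0,-14,0]]]'; python3 -m inch '[[[-1,0,-0.5,0],[-3,0,-1,0],[-5,0,-2,0],[-6,0,-2,0],[-6,0,-2,0],[-6,0,-2,0],[-6,0,-2,0],[-6,0,-2,0]]]'; python3 - <<'E'
from h import *
for n in('scene','top'):cv2.imwrite(f'pics/{n}9.png',get_image(n))
E
```

```text
clock: 9.97
eef_pos: [506.2, 115.3, 53.9]
tool_rot: [-3.141, -0.0, 0.252]
force: [-4.3, -0.4, 15.6]
width: 0.1
gripper_force: 8.0
clock: 10.63
eef_pos: [507.8, 115.5, 195.4]
tool_rot: [3.141, -0.004, 0.252]
force: [1.0, 0.2, 0.1]
width: 0.2
gripper_force: 0.0
clock: 11.3
eef_pos: [449.2, 100.6, 212.3]
tool_rot: [3.141, -0.0, 0.252]
force: [-0.7, 1.0, -0.4]
width: 0.3
gripper_force: 0.0
```

View pics/scene9.png

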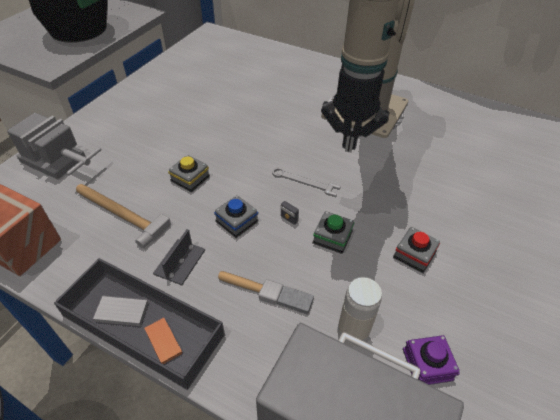

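The gripper is clear at (350,140). Green at (335,223) and yellow at (187,163) are both up, and everything stands where it was at the start.

```bash
python3 -c "
from cell import order
print(order.finish_job())"
```

```text
the job is handed in; nothing more can be done
None
```

I pressed the yellow button fully down, held it about a second and released it, then did the same with green, withdrew, and handed the job in at about 11 s; nothing else on the bench looks moved in the last scene picture.

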